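Fit the tube carousel on the fraction collector

TASK

Fit the blue tube carousel from the yellow tray onto the fraction collector: set it over the spindle and turn it until its three holes line up with the three drive pins and it sits fully home on the turntable, setting it down rather than letting it drop. Let go of it, then swing the dispensing arm in over the tube ring as far as its stop. Leave the jar, the bottle and the tube rack where they stand.

Things in the scene. Friction and masses are not known exactly. Their poses are not given: they have to be found in the camera images.
- carousel: Loose blue round tube carousel, 190 mm across, 116 mm tall, about 0.45 kg, empty, standing upright in the tray at any yaw. Origin: centre of its underside; z up. Its 8 mm deck has three through holes 12.5 mm across, 42 mm from the centre, at 60, 180 and 300 degrees from its x axis (anticlockwise from above), seen from above inside the tube ring.
- carousel_bore (a point): Mouth of the carousel's centre bore, at its origin: 23 mm across, 36 mm deep, opening downwards, hidden from above by the column. Around it, above the deck, the tube ring: radius 63 to 95 mm, 18 tube holes, top 50 mm above the underside.
- carousel_bar (a point): Middle of the black grip bar on top of the carousel's column, 98 mm above the underside. Bar 66 mm long (along the carousel's x axis), 14 mm thick (along y), 36 mm high (80 to 116 mm above the underside). Pick the carousel up by this bar, from above.
- turntable: Steel turntable 152 mm across on the collector, fixed. Origin: centre of its top face, 83 mm above the bench; z up. Brass spindle in the middle, 20 mm across, 32 mm tall, upper 10 mm tapered. Three brass drive pins 9 mm across, 10 mm tall, tapered ends, 42 mm from the centre at 60, 180, 300 degrees from its x axis. The carousel fits in three positions, 120 degrees apart; home, the origins meet.
- collector: Cream fraction collector housing, fixed, 270 x 300 mm, top deck 75 mm above the bench. Origin: on the bench below the spindle axis; x points from its keypad front to its back, z up. Its arm post stands at x = 90, y = -125 mm.
- dispensing_arm (a joint): Angle (rad) of the dispensing arm about the upright post at point swing_pivot. 0: at its stop, nozzle over the carousel's circle of tube holes (80 mm from the spindle axis). Grows as the arm swings out, anticlockwise from above; starts at 0.9 to 1.4, clear of the carousel's way. Light friction (under 1 N at the knob); stays where it is left.
- swing_pivot (a point): Point on the upright hinge axis of the dispensing arm, at the arm's mid height, 157 mm above the bench.
- swing_knob (a point): Upright round blue knob on the outer end of the dispensing arm, 16 mm across, 36 mm tall (168 to 204 mm above the bench), 101 mm from the hinge axis; this point is on its axis 14 mm below its top. The arm and its end block span 148 to 168 mm above the bench; its nozzle, down to 142 mm, passes 9 mm above the seated carousel's tube ring.
- tray: Yellow plastic tray, fixed, 270 x 340 mm (260 x 330 mm inside), rim 23 mm high, floor 5 mm thick. Origin: centre of its underside.
- amber_jar: Brown glass jar with black cap, 72 mm across, 125 mm tall, standing. Origin: centre of its base. Leave it alone.
- soap_bottle: White plastic bottle with red cap, 72 mm across, 200 mm tall, standing. Origin: centre of its base. Leave it alone.
- tube_rack: White rack of test tubes, 70 x 190 mm, 104 mm tall. Origin: centre of its underside. Leave it alone.

How it is judged (in metres and radians):
On the way, in this order (a step that is already met when the one before it is completed fails the run):
1. the carousel is fully down over the spindle and the drive pins, and let go (z of carousel in the frame of turntable below 0.003 m and horizontal distance between carousel and turntable below 0.004 m and contact force between the fingers and carousel below 0.1 N), for 0.2 s.
2. the dispensing arm is swung in to its stop (value of joint dispensing_arm below 0.08 rad), for 0.2 s.
At the end, for the whole second after the job is handed in: The carousel lies fully home on the turntable: its underside within 3 mm of the turntable's face, centred within 4 mm, level within 0.04 rad and at rest; the dispensing arm is within 0.08 rad of its inner stop (z of carousel in the frame of turntable below 0.003 m and horizontal distance between carousel and turntable below 0.004 m and angle between carousel's own z axis and vertical below 0.04 rad and linear speed of carousel below 0.02 m/s and value of joint dispensing_arm below 0.08 rad); the robot touches nothing.
It fails at once if the carousel is dropped (falling free at over 0.5 m/s, a drop of about 13 mm; the 10 mm from the pin ends is no drop) (contact force between the fingers and carousel below 0.1 N and linear speed of carousel above 0.5 m/s).
It fails at once if the amber jar is moved more than 25 mm (distance of amber_jar from where it was at the start of the episode above 0.025 m).
It fails at once if the soap bottle is moved more than 25 mm (distance of soap_bottle from where it was at the start of the episode above 0.025 m).
It fails at once if the tube rack is moved more than 25 mm (distance of tube_rack from where it was at the start of the episode above 0.025 m).
It also fails if it takes over 59 s, if anything falls off the work surface, if the arm or the gripper's body presses on something with over 40 N, if the wrist force passes 120 N, or if a joint passes its speed limit or range.

ROBOT

A 7-joint arm with a two-finger parallel gripper is mounted at the origin on the work surface. World frame = base frame: x ahead of the robot, y to its left, z up, the work surface at z = 0. Lengths are in mm, angles in rad, forces in N, time in s.
With the tool pointing down it reaches from about 400 to 850 mm from the base axis. Payload 4.5 kg.
Tool frame: the origin (TCP) lies on the front face of the gripper's body, between the roots of the fingers; the fingertips stand 73 mm ahead of it and the grasp point (between the pads) lies 54 mm ahead of it; z points along the fingers, y is the line along which they close (so a half turn about z gives the same grasp; the last joint's range is limited). The gripper opens to 85 mm and grips with 20 to 120 N. Pads are 22 mm wide; open, the fingers measure 114 mm over their backs; the gripper's body (76 mm by 85 mm) begins 54 mm behind the grasp point. The pads swing forward as they close: fully open they stand 13 mm farther back than shut.
Start: joints at [1.296, 0.689, -0.195, 1.565, 0.157, 0.902, -0.215], TCP at [189.974, -595.447, 303.917] pointing down, gripper open.
Joint ranges: [-3.01, 3.01], [-0.46, 2.08], [-1.47, 1.51], [0.13, 2.56], [-1, 4.14], [0.04, 2.09], [-2.66, 2.66]. Speed limits (rad/s): [2.57, 2.57, 3.14, 3.14, 3.14, 3.14, 3.14].

INTERFACE

Orientations are given as [roll, pitch, yaw] about the fixed x, y, z axes, in that order (R = Rz(yaw) Ry(pitch) Rx(roll)).
In Python, from workcell import bot, cams, spot_in, regions_of, tip_of gives the robot as it stands.
- The arm moves only by the shell command python3 -m handwheel 'ROWS' [FORCE]. ROWS is JSON, a list of rows, each a list of 3 entries, a list of its own where there are three numbers: the turn, a rotation vector about the tool's x, y, z in units of 5 degrees (1.0 is 5 degrees), then the shift along the tool's x, y, z in units of 50 mm (1.0 is 50 mm), then the finger opening in mm, from 0 to 85.4. In form: [[[ax, ay, az], [dx, dy, dz], claw], ...]. A call has 1 to 12 rows; each row is the pose to reach, as a shift and turn from the pose commanded when the call began, along the tool's axes at that moment; what a row does not reach only later rows make up. A row lasts 1/10 s, in which the tool goes at most 50 mm and 8.59 degrees, less where a joint would pass 70% of its speed; a pose out of reach is approached as far as the arm can. A call with a gripper value outside its range is refused whole. The fingers move at their own pace and stop on an object; FORCE is the grip in N (left out, the last holds). Time passes only in rows, so rows that repeat a pose let the fingers close. It gives the time, the measured TCP pose, the force, the opening and the grip force at its end, in the units of the state.
- bot.get_state(): the state, without advancing time (a new reading comes with each control period).
- cams.capture(name): name is "scene" or "side" or "wrist"; returns a dict with "pixels" (384x512x3 uint8, red, green, blue), "camera_matrix" (3x3 intrinsics, pixels), "pose" (4x4, takes a point from camera to world coordinates); the wrist camera has in their place "T_tool_cam" (4x4, takes a point from camera to tool coordinates, whose origin is the TCP and whose axes are the flange's). Camera axes: x right, y down, z forward; pixel columns grow to the right and rows downward; lengths in mm; the calibration is good to about 2 mm. The wrist camera is an equidistant fisheye: a pixel r from the principal point sees the ray r / f radians off the axis. A picture is of the moment at which its call begins: read the wrist's pose just before it. There is no depth.
- bot.close_job(): hands the job in; it is judged then, once.
Trained networks look in the newest picture that a camera, given by its name, has taken for a name from the list of things; names that differ only in an ending like _2 or _b are one class to them, and where a whole thing is asked for, a point or a joint stands for the part that bears it (a point fixed in the world has none). Each returns a list of dicts, best first, with "confidence" (0 to 1); they miss things now and then, are a little off and sometimes report something else, mostly with a low value. They report only what shows in the picture. A call takes as long as a camera call.
- spot_in(camera, query): "xyz" ([x, y, z] in mm, in world coordinates, good to about 4 mm: the middle of the surface that is visible of it).
- regions_of(camera, query): "mask" (384x512 bool, what is visible of it).
- tip_of(camera, query): "xyz" ([x, y, z] in mm, in world coordinates, good to about 4 mm: a listed point, or the origin of a listed thing).
The state is a dict: "t": time; "joints": joint angles; "joint_velocities": joint speeds; "effort": joint torques, N m; "eef_pos": TCP position; "tcp_rot": TCP orientation; "force": force on the tool from outside, world axes, zero at the start; "ft_torque": the same for the moment, N m; "finger_gap": finger opening in mm; "grasp_force": force on a finger pad.
Only numpy, scipy, OpenCV 4.12 (cv2) and the standard library are available. Lean on these libraries where they do the work, as an engineer would, in place of code of your own. Each camera call takes 0.05 s, during which the arm holds its last target. There are 200 camera calls.

## Working session

There is one attempt and no reset: what is moved stays moved. The work goes in short steps, Python scripts to look and compute and a shell command to move; the robot and the scene stay as the last step left them, time stands still between calls to the robot, and variables do not carry over. Pictures are saved under pics/ and viewed, at most 10 in all, crops included, and the job is handed in when it is done.

```bash
mkdir -p pics; ls; python3 - <<'E'
from workcell import bot,cams,spot_in,regions_of,tip_of
import cv2,numpy as np
s=bot.get_state(); print({k:np.round(v,3).tolist() for k,v in s.items()})
ims=[]
for c in ["scene","side"]:
    p=cams.capture(c); ims.append(p["pixels"][:,:,::-1])
    for q in ["carousel","carousel_bar","turntable","collector","swing_pivot","swing_knob","amber_jar","soap_bottle","tube_rack","tray"]:
        r=tip_of(c,q)
        print(c,q,[(np.round(d["xyz"]).tolist(),round(d["confidence"],2)) for d in r[:2]])
cv2.imwrite("pics/a.png",cv2.resize(np.vstack(ims),(0,0),fx=.78,fy=.78))
E
```

```text
pics
{'t': 0.0, 'joints': [1.296, 0.69, -0.195, 1.566, 0.157, 0.902, -0.215], 'joint_velocities': [-0.001, -0.001, -0.001, -0.002, -0.001, 0.001, 0.001], 'effort': [-0.0, -53.962, -1.267, -15.854, 0.009, 0.009, 0.0], 'eef_pos': [189.736, -594.952, 303.064], 'tcp_rot': [-3.14, 0.0, 0.309], 'force': [-0.094, 0.047, 0.371], 'ft_torque': [-0.021, 0.046, -0.049], 'grasp_force': 0.0, 'finger_gap': 85.531}
scene carousel [([523.0, 214.0, 8.0], 0.87)]
scene carousel_bar [([526.0, 214.0, 106.0], 0.84)]
scene turntable [([473.0, -159.0, 82.0], 0.89)]
scene collector [([472.0, -158.0, -1.0], 0.9)]
scene swing_pivot [([549.0, -288.0, 160.0], 0.95), ([527.0, 216.0, 104.0], 0.36)]
scene swing_knob [([461.0, -344.0, 190.0], 0.68), ([468.0, -161.0, 82.0], 0.23)]
scene amber_jar [([752.0, 223.0, -2.0], 0.9), ([778.0, 8.0, 1.0], 0.2)]
scene soap_bottle [([777.0, 4.0, -2.0], 0.58)]
scene tube_rack [([753.0, -269.0, 1.0], 0.81)]
scene tray []
side carousel [([524.0, 218.0, 4.0], 0.95)]
side carousel_bar [([524.0, 218.0, 105.0], 0.92)]
side turntable [([470.0, -155.0, 88.0], 0.98)]
side collector [([472.0, -154.0, -4.0], 0.73)]
side swing_pivot [([549.0, -289.0, 153.0], 0.88), ([473.0, -157.0, 85.0], 0.48)]
side swing_knob [([460.0, -342.0, 192.0], 0.98)]
side amber_jar [([746.0, 215.0, -2.0], 0.66)]
side soap_bottle [([778.0, 4.0, 2.0], 0.83)]
side tube_rack [([753.0, -267.0, -3.0], 0.91), ([527.0, 219.0, 8.0], 0.49)]
side tray []
```

View pics/a.png

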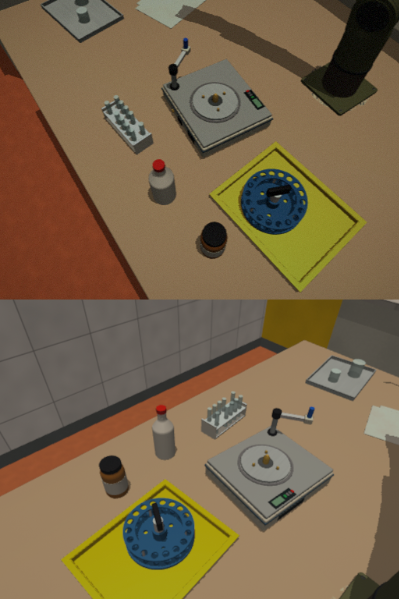

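The stacked views show the carousel in the yellow tray (scene ≈(275,195), side ≈(158,530)). The collector, with its arm swung out, is at scene ≈(215,100). The networks' positions from both cameras agree, so I'll go above the turntable first.

```bash
cat > h.py <<'E'
from workcell import bot,cams,spot_in,regions_of,tip_of
import cv2,numpy as np
from scipy.spatial.transform import Rotation as Ro
def pose():
    s=bot.get_state(); return s,np.array(s["eef_pos"]),Ro.from_euler('xyz',s["tcp_rot"])
def go(xyz,yaw):
    s,p,R=pose(); T=Ro.from_euler('xyz',[np.pi,0,yaw])
    print("turn",np.round((R.inv()*T).as_rotvec()*36/np.pi,3),"shift",np.round(R.inv().apply(np.array(xyz)-p)/50,3))
def st():
    s=bot.get_state(); print({k:np.round(s[k],3).tolist() for k in["t","joints","eef_pos","tcp_rot","force","finger_gap","grasp_force"]})
class W:
    def __init__(self):
        s,p,R=pose(); c=cams.capture("wrist"); self.im=c["pixels"]; self.K=np.array(c["camera_matrix"])
        M=np.eye(4); M[:3,:3]=R.as_matrix(); M[:3,3]=p; self.T=M@np.array(c["T_tool_cam"]); self.Tt=c["T_tool_cam"]
    def world(self,px,z):   # pixel -> point on plane z
        f=self.K[0,0]; d=np.array(px,float)-self.K[:2,2]; r=np.hypot(*d); a=r/f
        ray=self.T[:3,:3]@np.array([*(np.sin(a)*d/max(r,1e-9)),np.cos(a)]); o=self.T[:3,3]
        return o+ray*(z-o[2])/ray[2]
    def pix(self,P):
        q=np.linalg.inv(self.T)@np.append(P,1); h=np.hypot(q[0],q[1]); a=np.arctan2(h,q[2])
        return self.K[:2,2]+self.K[0,0]*a*q[:2]/max(h,1e-9)
    def top(self,c,z,half,n=600): # rectified world-aligned view of plane z: right=-y? col=+x,row=-y
        g=np.linspace(-half,half,n); m=np.array([[self.pix((c[0]+x,c[1]-y,z)) for x in g] for y in g],np.float32)
        return cv2.remap(self.im,m[:,:,0],m[:,:,1],cv2.INTER_LINEAR)
E
python3 - <<'E'
from h import *
w=W(); print(np.round(w.Tt,2),w.K)
go([472,-157,330],0.31)
E
```

```text
[[-0.000e+00 -9.500e-01 -3.200e-01  8.442e+01]
 [ 1.000e+00 -0.000e+00  0.000e+00 -6.000e-02]
 [-0.000e+00 -3.200e-01  9.500e-01 -7.092e+01]
 [ 0.000e+00  0.000e+00  0.000e+00  1.000e+00]] [[297.31863964   0.         255.36750253]
 [  0.         297.31863964 194.10725794]
 [  0.           0.           1.        ]]
turn [ 0.001 -0.    -0.013] shift [ 8.038 -6.639 -0.522]
```

```bash
python3 -m handwheel '[[[0,0,0],[0,0,-0.5],85],[[0,0,0],[8,-6.6,-0.5],85],[[0,0,0],[8,-6.6,-0.5],85],[[0,0,0],[8,-6.6,-0.5],85],[[0,0,0],[8,-6.6,-0.5],85],[[0,0,0],[8,-6.6,-0.5],85],[[0,0,0],[8,-6.6,-0.5],85],[[0,0,0],[8,-6.6,-0.5],85],[[0,0,0],[8,-6.6,-0.5],85],[[0,0,0],[8,-6.6,-0.5],85],[[0,0,0],[8,-6.6,-0.5],85],[[0,0,0],[8,-6.6,-0.5],85]]'
python3 - <<'E'
from h import *
bot.get_state(); cams.capture("side"); st(); w=W()
im=w.top((472,-157),83,90)
import numpy as np; np.savez("w1",im=w.im,T=w.T,K=w.K)
cv2.imwrite("pics/b.png",im[:,:,::-1])
for q in["turntable","collector","swing_knob","swing_pivot"]:
    print(q,[(np.round(d["xyz"],1).tolist(),round(d["confidence"],2)) for d in tip_of("wrist",q)[:2]])
E
```

```text
t: 2.35
eef_pos: [473.8, -153.8, 329.3]
tcp_rot: [-3.14, -0.004, 0.317]
force: [-0.5, -0.0, 0.2]
finger_gap: 84.8
grasp_force: 0.0
{'t': 2.4, 'joints': [0.345, 0.49, -0.19, 1.909, 0.124, 0.75, -1.165], 'eef_pos': [474.639, -152.677, 329.32], 'tcp_rot': [-3.139, -0.005, 0.319], 'force': [1.876, 1.772, 0.164], 'finger_gap': 84.882, 'grasp_force': 0.0}
turntable [([469.7, -156.5, 84.8], 0.93)]
collector [([750.8, -265.5, -1.4], 0.24)]
swing_knob [([459.3, -346.1, 187.6], 0.73)]
swing_pivot [([547.3, -290.6, 156.4], 0.83)]
```

View pics/b.png

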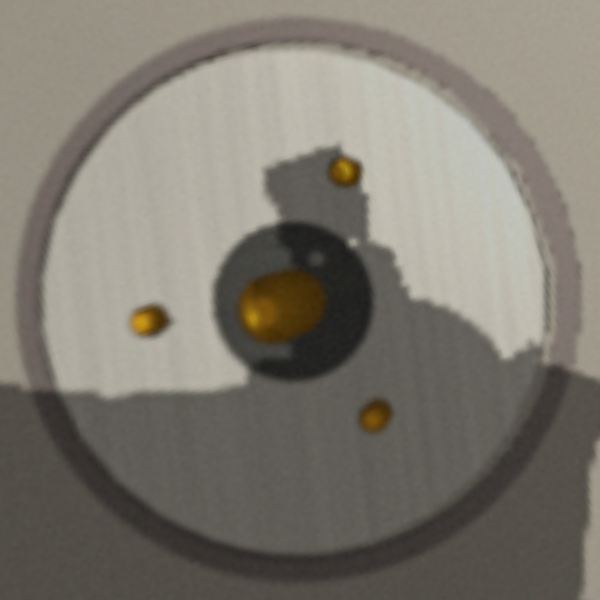

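The rectified view (0.3 mm/px) shows the turntable centred at about (296,300), with pins at about (345,172), (149,320) and (375,416). The arm is settled now, so I'll measure the pins on a fresh picture.

```bash
cat >> h.py <<'E'
def pins(w,c=(472,-157),z=88):
    im=w.top(c,z,90); hsv=cv2.cvtColor(im,cv2.COLOR_RGB2HSV)
    m=((hsv[:,:,0]>10)&(hsv[:,:,0]<32)&(hsv[:,:,1]>130)).astype(np.uint8)
    n,l,s,ce=cv2.connectedComponentsWithStats(m); P=[]
    for i in range(1,n):
        if s[i,4]>200:
            x=c[0]-90+ce[i,0]*180/599; y=c[1]+90-ce[i,1]*180/599
            P.append((x,y,s[i,4]))
    return P
E
python3 - <<'E'
from h import *
st(); 
for k in range(2):
    w=W()
    for z in(87,91):
        P=pins(w,z=z); print(z,np.round(P,1).tolist())
        Q=np.array([p[:2] for p in P if 25<np.hypot(p[0]-472,p[1]+157)<60])
        if len(Q)==3:
            c=Q.mean(0); d=Q-c; a=np.degrees(np.arctan2(d[:,1],d[:,0])); print("c",c,"r",np.hypot(*d.T),"yaw mod120",(a-60)%120)
go([524,216,280],0.31)
E
```

```text
{'t': 2.65, 'joints': [0.356, 0.489, -0.181, 1.913, 0.126, 0.751, -1.162], 'eef_pos': [469.766, -161.217, 328.83], 'tcp_rot': [3.141, 0.001, 0.306], 'force': [-0.22, 0.069, -0.174], 'finger_gap': 85.189, 'grasp_force': 0.0}
87 [[486.4, -118.3, 577.0], [468.1, -157.6, 4763.0], [428.3, -162.4, 678.0], [495.7, -190.7, 642.0]]
c [ 470.14624612 -157.15076437] r [42.11420049 42.14207306 42.19955456] yaw mod120 [7.30784236 7.19566455 7.28450839]
91 [[487.2, -118.5, 552.0], [469.1, -157.4, 4638.0], [429.9, -162.1, 660.0], [496.4, -190.0, 625.0]]
c [ 471.15870337 -156.87724062] r [41.5973576  41.59533429 41.66486879] yaw mod120 [7.32704851 7.21803223 7.27013209]
87 [[486.4, -118.3, 580.0], [468.1, -157.7, 4779.0], [428.3, -162.5, 671.0], [495.7, -190.8, 641.0]]
c [ 470.15930395 -157.21013561] r [42.15208971 42.16065546 42.19642426] yaw mod120 [7.29914465 7.23627932 7.27778143]
91 [[487.2, -118.5, 554.0], [469.1, -157.4, 4660.0], [429.9, -162.2, 652.0], [496.4, -190.1, 625.0]]
c [ 471.17306898 -156.92106088] r [41.626392   41.59027343 41.65454429] yaw mod120 [7.34665814 7.27318433 7.26691211]
turn [ 0.006  0.009 -0.05 ] shift [ 3.302 -6.868  0.971]
```

```bash
python3 -m handwheel '[[[0,0,0],[3.3,-6.85,0.9],85],[[0,0,0],[3.3,-6.85,0.9],85],[[0,0,0],[3.3,-6.85,0.9],85],[[0,0,0],[3.3,-6.85,0.9],85],[[0,0,0],[3.3,-6.85,0.9],85],[[0,0,0],[3.3,-6.85,0.9],85],[[0,0,0],[3.3,-6.85,0.9],85],[[0,0,0],[3.3,-6.85,0.9],85],[[0,0,0],[3.3,-6.85,0.9],85],[[0,0,0],[3.3,-6.85,0.9],85],[[0,0,0],[3.3,-6.85,0.9],85],[[0,0,0],[3.3,-6.85,0.9],85]]'
python3 - <<'E'
from h import *
st(); w=W()
print([(np.round(d["xyz"],1).tolist(),round(d["confidence"],2)) for d in tip_of("wrist","carousel_bar")[:2]])
a=w.top((524,216),121,100,400); b=w.top((524,216),13,100,400)
cv2.imwrite("pics/c.png",np.hstack([a,b])[:,:,::-1])
E
```

```text
t: 3.95
eef_pos: [524.3, 214.6, 284.1]
tcp_rot: [3.14, 0.0, 0.305]
force: [0.0, -0.4, 0.3]
finger_gap: 84.9
grasp_force: 0.0
{'t': 3.95, 'joints': [-0.394, 0.635, -0.128, 1.769, 0.114, 0.745, -1.846], 'eef_pos': [524.257, 214.581, 284.07], 'tcp_rot': [3.14, 0.0, 0.305], 'force': [0.036, -0.367, 0.251], 'finger_gap': 84.882, 'grasp_force': 0.0}
[([525.0, 210.1, 100.9], 0.84)]
```

View pics/c.png

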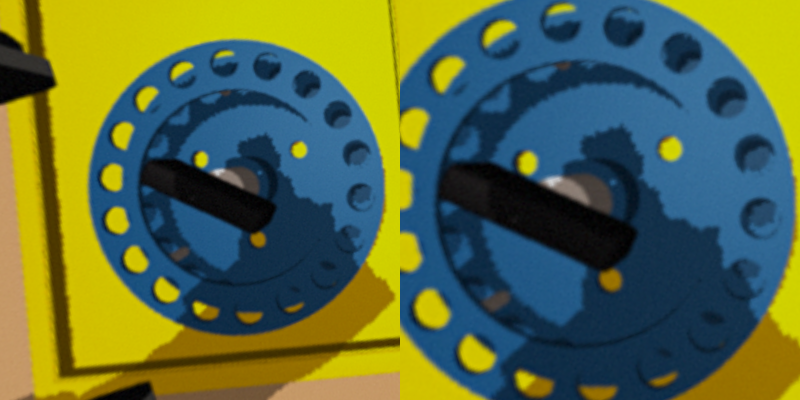

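The right half (plane z=13, 0.5 mm/px) shows the deck holes at about (127,162), (270,149) and (211,280). That puts the carousel at about (525.3,217.5) with yaw ≈ -24.5°, and the bar direction agrees. Joint 7 would be near its limit at -24.5°, so I'll grasp at 155.5°. The view from that side also exposes any camera bias.

```bash
python3 -m handwheel '[[[0,0,-14],[0,0,0.2],85],[[0,0,-14],[0,0,0.2],85],[[0,0,-14],[0,0,0.2],85],[[0,0,-14],[0,0,0.2],85],[[0,0,-14],[0,0,0.2],85],[[0,0,-14],[0,0,0.2],85],[[0,0,-14],[0,0,0.2],85],[[0,0,-14],[0,0,0.2],85],[[0,0,-14],[0,0,0.2],85],[[0,0,-14],[0,0,0.2],85]]'
python3 -m handwheel '[[[0,0,-13.6],[0,0,0],85],[[0,0,-13.6],[0,0,0],85],[[0,0,-13.6],[0,0,0],85],[[0,0,-13.6],[0,0,0],85],[[0,0,-13.6],[0,0,0],85],[[0,0,-13.6],[0,0,0],85],[[0,0,-13.6],[0,0,0],85],[[0,0,-13.6],[0,0,0],85],[[0,0,-13.6],[0,0,0],85],[[0,0,-13.6],[0,0,0],85],[[0,0,-13.6],[0,0,0],85]]'
python3 - <<'E'
from h import *
st(); w=W()
a=w.top((525.3,217.5),121,100,400); b=w.top((525.3,217.5),13,100,400)
cv2.imwrite("pics/d.png",np.hstack([a,b])[:,:,::-1])
go([525.3,217.5,200],np.radians(155.5))
E
```

```text
t: 5.05
eef_pos: [524.0, 216.3, 273.9]
tcp_rot: [-3.142, 0.0, 1.527]
force: [0.0, -0.1, 0.5]
finger_gap: 84.9
grasp_force: 0.0
t: 6.15
eef_pos: [523.9, 216.9, 273.9]
tcp_rot: [-3.141, 0.0, 2.714]
force: [0.1, -0.6, 0.8]
finger_gap: 84.7
grasp_force: 0.0
{'t': 6.15, 'joints': [-0.016, 0.76, -0.813, 1.758, 0.677, 0.927, 0.025], 'eef_pos': [523.851, 216.908, 273.915], 'tcp_rot': [-3.141, 0.0, 2.714], 'force': [0.132, -0.606, 0.755], 'finger_gap': 84.741, 'grasp_force': 0.0}
turn [-0.003  0.005  0.012] shift [-0.022  0.022  1.479]
```

View pics/d.png

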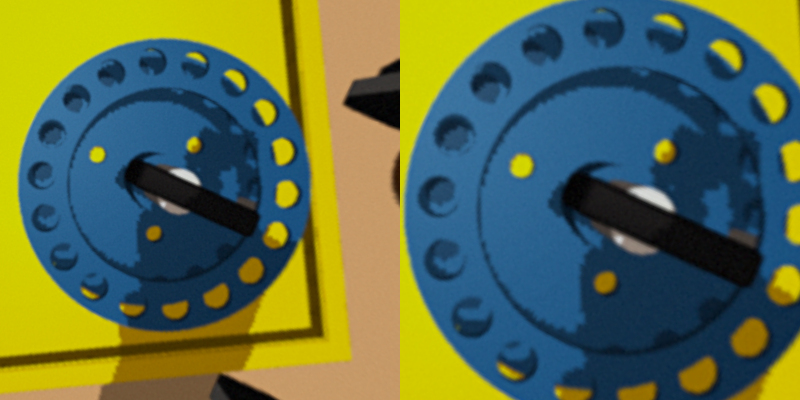

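Holes from the opposite side give (524.3,217.6) at -24.4°, so the camera bias is only about 0.5 mm. I'll descend and grip.

```bash
python3 -m handwheel '[[[0,0,0],[0,0.02,0.8],85],[[0,0,0],[-0.01,0.02,1.5],85],[[0,0,0],[-0.01,0.02,2.0],85],[[0,0,0],[-0.01,0.02,2.2],85],[[0,0,0],[-0.01,0.02,2.28],85],[[0,0,0],[-0.01,0.02,2.28],85],[[0,0,0],[-0.01,0.02,2.28],0],[[0,0,0],[-0.01,0.02,2.28],0],[[0,0,0],[-0.01,0.02,2.28],0],[[0,0,0],[-0.01,0.02,2.28],0],[[0,0,0],[-0.01,0.02,2.28],0],[[0,0,0],[-0.01,0.02,2.28],0]]' 80
python3 -m handwheel '[[[0,0,0],[0,0,0],0],[[0,0,0],[0,0,0],0],[[0,0,0],[0,0,0],0]]'
python3 -c "
from h import *
st()"
```

```text
t: 7.4
eef_pos: [524.8, 217.5, 160.2]
tcp_rot: [-3.142, 0.001, 2.717]
force: [-1.1, -1.1, 4.6]
finger_gap: 13.0
grasp_force: 78.8
t: 7.7
eef_pos: [524.8, 217.6, 160.2]
tcp_rot: [-3.142, 0.001, 2.717]
force: [-0.5, -2.5, 4.5]
finger_gap: 12.9
grasp_force: 79.0
{'t': 7.7, 'joints': [-0.089, 0.908, -0.684, 1.837, 0.856, 0.721, -0.121], 'eef_pos': [524.818, 217.575, 160.23], 'tcp_rot': [-3.142, 0.001, 2.717], 'force': [-0.469, -2.507, 4.498], 'finger_gap': 12.916, 'grasp_force': 79.037}
```

```bash
python3 -m handwheel '[[[0,0,0],[0,0,-0.1],0],[[0,0,0],[0,0,-0.3],0],[[0,0,0],[0,0,-0.7],0],[[0,0,0],[0,0,-1.2],0],[[0,0,0],[0,0,-1.8],0],[[0,0,0],[0,0,-2.4],0],[[0,0,0],[0,0,-2.7],0],[[0,0,0],[0,0,-2.9],0],[[0,0,0],[0,0,-3],0],[[0,0,0],[0,0,-3],0]]'
python3 - <<'E'
from h import *
st(); go([470.3,-157.1,300],np.radians(187.27))
E
```

```text
t: 8.7
eef_pos: [524.6, 217.4, 309.5]
tcp_rot: [-3.141, -0.0, 2.717]
force: [0.8, -0.6, -3.7]
finger_gap: 12.6
grasp_force: 78.2
{'t': 8.7, 'joints': [0.002, 0.72, -0.846, 1.716, 0.627, 0.999, 0.071], 'eef_pos': [524.592, 217.441, 309.494], 'tcp_rot': [-3.141, -0.0, 2.717], 'force': [0.8, -0.576, -3.651], 'finger_gap': 12.627, 'grasp_force': 78.243}
turn [-7.000e-03 -5.000e-03 -6.316e+00] shift [-2.094 -7.274  0.195]
```

```bash
python3 -m handwheel '[[[0,0,-0.3],[-0.1,-0.3,0],0],[[0,0,-0.9],[-0.28,-0.9,0],0],[[0,0,-1.6],[-0.5,-1.7,0],0],[[0,0,-2.3],[-0.73,-2.5,0],0],[[0,0,-3],[-0.95,-3.3,0],0],[[0,0,-3.7],[-1.2,-4.1,0],0],[[0,0,-4.4],[-1.45,-4.9,0],0],[[0,0,-5.1],[-1.7,-5.7,0],0],[[0,0,-5.7],[-1.85,-6.4,0.1],0],[[0,0,-6.1],[-2,-6.9,0.2],0],[[0,0,-6.3],[-2.08,-7.2,0.2],0],[[0,0,-6.32],[-2.09,-7.27,0.2],0]]'
python3 -m handwheel '[[[0,0,0],[0,0,0],0],[[0,0,0],[0,0,0],0]]'
python3 - <<'E'
from h import *
st(); w=W(); np.savez("w2",im=w.im,T=w.T,K=w.K)
s=cams.capture("side"); print([(np.round(d["xyz"],1).tolist(),d["confidence"]) for d in tip_of("side","carousel")[:1]])
zc=pose()[1][2]-155.2
b=w.top((470.3,-157.1),zc+8,75,400)
cv2.imwrite("pics/e.png",np.hstack([b,cv2.resize(w.im[50:350,50:450],(533,400))])[:,:,::-1][:,:800])
go([470.3,-157.1,285],np.radians(187.27))
E
```

```text
t: 9.9
eef_pos: [469.0, -159.3, 298.2]
tcp_rot: [3.141, -0.004, -3.019]
force: [0.4, 1.4, -4.8]
finger_gap: 12.7
grasp_force: 78.5
t: 10.1
eef_pos: [470.6, -155.2, 299.9]
tcp_rot: [3.141, 0.0, -3.013]
force: [-0.3, 0.0, -4.2]
finger_gap: 13.1
grasp_force: 78.5
{'t': 10.1, 'joints': [0.849, 0.72, -1.063, 1.929, 0.771, 0.971, 1.113], 'eef_pos': [470.569, -155.179, 299.89], 'tcp_rot': [3.141, 0.0, -3.013], 'force': [-0.313, 0.013, -4.161], 'finger_gap': 13.072, 'grasp_force': 78.509}
[([469.2, -155.3, 146.4], 0.96)]
turn [0.002 0.007 0.029] shift [ 0.012 -0.034  0.302]
```

View pics/e.png

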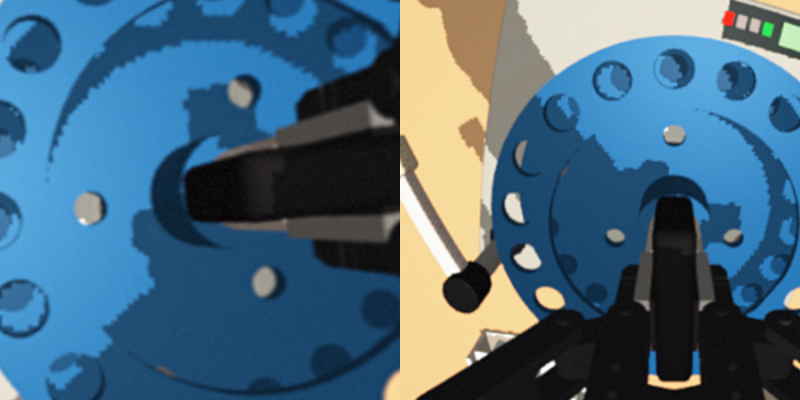

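The rectified view (left) shows holes at about (90,208), (243,92) and (267,282). The held carousel is therefore centred on the tool to within 0.5 mm, at yaw 7.3° as wanted. Next I'll descend to just above the spindle.

```bash
python3 -m handwheel '[[[0,0,0],[0,0,0.1],0],[[0,0,0],[0,0,0.3],0],[[0,0,0],[0,0,0.45],0],[[0,0,0],[0,0,0.5],0],[[0,0,0],[0,0,0.5],0],[[0,0,0],[0,0,0.5],0]]'
python3 - <<'E'
from h import *
st(); go([470.1,-157.2,268],np.radians(187.27))
E
```

```text
t: 10.85
eef_pos: [470.5, -156.6, 274.9]
tcp_rot: [3.141, 0.0, -3.014]
force: [-0.3, 0.7, -4.3]
finger_gap: 12.7
grasp_force: 78.4
{'t': 10.85, 'joints': [0.829, 0.751, -1.029, 1.957, 0.821, 0.926, 1.071], 'eef_pos': [470.46, -156.551, 274.901], 'tcp_rot': [3.141, 0.0, -3.014], 'force': [-0.308, 0.724, -4.273], 'finger_gap': 12.718, 'grasp_force': 78.409}
turn [0.002 0.002 0.005] shift [ 0.009 -0.012  0.138]
```

```bash
python3 -m handwheel '[[[0,0,0],[0.01,-0.01,0.06],0],[[0,0,0],[0.01,-0.01,0.12],0],[[0,0,0],[0.01,-0.01,0.18],0],[[0,0,0],[0.01,-0.01,0.24],0],[[0,0,0],[0.01,-0.01,0.3],0],[[0,0,0],[0.01,-0.01,0.3],0]]'
python3 -c "
from h import *
st()"
```

```text
t: 11.45
eef_pos: [469.7, -157.2, 259.4]
tcp_rot: [3.141, -0.001, -3.014]
force: [-0.6, 0.0, -3.2]
finger_gap: 13.1
grasp_force: 78.4
{'t': 11.45, 'joints': [0.817, 0.771, -1.008, 1.974, 0.853, 0.898, 1.045], 'eef_pos': [469.669, -157.21, 259.43], 'tcp_rot': [3.141, -0.001, -3.014], 'force': [-0.633, 0.001, -3.151], 'finger_gap': 13.062, 'grasp_force': 78.427}
```

```bash
python3 -m handwheel '[[[0,0,0],[0,0,0.06],0],[[0,0,0],[0,0,0.12],0],[[0,0,0],[0,0,0.18],0],[[0,0,0],[0,0,0.22],0],[[0,0,0],[0,0,0.26],0],[[0,0,0],[0,0,0.26],0]]'
python3 -c "
from h import *
st(); go([470.1,-157.2,238.2],np.radians(187.27))"
```

```text
t: 12.05
eef_pos: [469.8, -157.2, 246.6]
tcp_rot: [3.142, -0.0, -3.014]
force: [-1.1, -0.0, -4.0]
finger_gap: 12.8
grasp_force: 78.5
{'t': 12.05, 'joints': [0.806, 0.788, -0.99, 1.987, 0.881, 0.875, 1.022], 'eef_pos': [469.799, -157.178, 246.639], 'tcp_rot': [3.142, -0.0, -3.014], 'force': [-1.067, -0.025, -3.975], 'finger_gap': 12.83, 'grasp_force': 78.459}
turn [ 0.001 -0.004  0.006] shift [-0.006 -0.001  0.169]
```

```bash
python3 -m handwheel '[[[0,0,0],[0,0,0.05],0],[[0,0,0],[0,0,0.09],0],[[0,0,0],[0,0,0.12],0],[[0,0,0],[0,0,0.14],0],[[0,0,0],[0,0,0.16],0],[[0,0,0],[0,0,0.17],0],[[0,0,0],[0,0,0.17],0]]'
python3 -c "
from h import *
st()"
```

```text
t: 12.75
eef_pos: [469.9, -157.2, 238.4]
tcp_rot: [-3.142, 0.0, -3.014]
force: [0.6, 0.0, -3.8]
finger_gap: 12.9
grasp_force: 78.5
{'t': 12.75, 'joints': [0.798, 0.799, -0.978, 1.994, 0.9, 0.861, 1.006], 'eef_pos': [469.915, -157.205, 238.374], 'tcp_rot': [-3.142, 0.0, -3.014], 'force': [0.564, 0.013, -3.753], 'finger_gap': 12.864, 'grasp_force': 78.459}
```

```bash
python3 -m handwheel '[[[0,0,0],[0,0,0.01],0],[[0,0,0],[0,0,0.02],0],[[0,0,0],[0,0,0.03],0],[[0,0,0],[0,0,0.03],0]]'
```

```text
t: 13.15
eef_pos: [469.9, -157.1, 238.2]
tcp_rot: [-3.14, 0.0, -3.014]
force: [-3.7, -0.8, 10.0]
finger_gap: 13.2
grasp_force: 80.8
```

Contact is now upward at 10 N and the height matches home, so it's seated. I'll release it and rise.

```bash
python3 -m handwheel '[[[0,0,0],[0,0,0.02],40],[[0,0,0],[0,0,0.02],50],[[0,0,0],[0,0,0.02],50],[[0,0,0],[0,0,0.02],50],[[0,0,0],[0,0,0.02],50],[[0,0,0],[0,0,-0.5],50],[[0,0,0],[0,0,-1.2],50],[[0,0,0],[0,0,-2],50],[[0,0,0],[0,0,-2.4],50],[[0,0,0],[0,0,-2.4],50],[[0,0,0],[0,0,-2.4],50]]'
python3 - <<'E'
from h import *
st()
for c in("scene","side","wrist"):
    cams.capture(c)
    for q in("carousel","swing_knob","swing_pivot"): print(c,q,[(np.round(d["xyz"],1).tolist(),round(d["confidence"],2)) for d in tip_of(c,q)[:1]])
w=W(); b=w.top((470,-157),91,90,400)
cv2.imwrite("pics/f.png",np.hstack([b,cv2.resize(w.im,(400,300))[:, :] if 0 else cv2.copyMakeBorder(cv2.resize(w.im,(400,300)),0,100,0,0,0)])[:,:,::-1])
E
```

```text
t: 14.25
eef_pos: [469.6, -157.4, 356.6]
tcp_rot: [-3.141, -0.0, -3.015]
force: [1.0, 0.1, 0.4]
finger_gap: 49.9
grasp_force: 0.0
{'t': 14.25, 'joints': [0.895, 0.651, -1.124, 1.853, 0.669, 1.079, 1.206], 'eef_pos': [469.609, -157.431, 356.581], 'tcp_rot': [-3.141, -0.0, -3.015], 'force': [0.956, 0.097, 0.396], 'finger_gap': 49.93, 'grasp_force': 0.0}
scene carousel [([467.3, -160.5, 84.7], 0.74)]
scene swing_knob [([461.3, -345.2, 192.4], 0.57)]
scene swing_pivot [([545.4, -286.9, 156.6], 0.7)]
side carousel [([466.8, -156.9, 82.4], 0.71)]
side swing_knob [([465.8, -342.2, 188.6], 0.72)]
side swing_pivot [([545.8, -289.2, 152.9], 0.78)]
wrist carousel [([471.6, -160.0, 81.2], 0.95)]
wrist swing_knob [([459.8, -347.1, 188.7], 0.65)]
wrist swing_pivot [([546.9, -291.5, 156.5], 0.55)]
```

View pics/f.png

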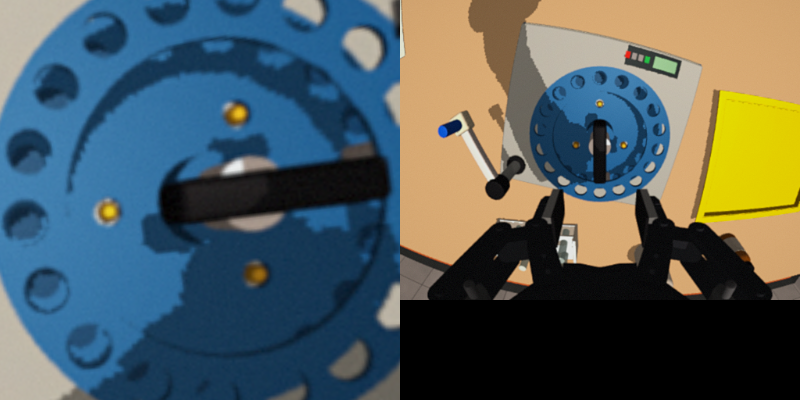

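The view shows all three brass pins inside the deck holes, at (237,114), (107,211) and (257,272), so the carousel is home. The blue knob sits upper left, at about (450,128) in the wrist view. From the measurements the pivot is ≈(547.5,-289), the knob ≈(461,-344.5) and the stop ≈(461,-236.5).

```bash
python3 - <<'E'
from h import *
st(); go([461.2,-344.4,320],np.radians(187.27))
E
```

```text
{'t': 14.9, 'joints': [0.895, 0.651, -1.125, 1.852, 0.669, 1.079, 1.206], 'eef_pos': [469.877, -157.143, 356.842], 'tcp_rot': [-3.142, -0.0, -3.014], 'force': [-0.145, 0.686, -0.604], 'finger_gap': 50.018, 'grasp_force': 0.0}
turn [-0.    -0.001  0.006] shift [ 0.648 -3.693  0.737]
```

```bash
python3 -m handwheel '[[[0,0,0],[0.16,-0.9,0],50],[[0,0,0],[0.32,-1.8,0],50],[[0,0,0],[0.5,-2.7,0.2],50],[[0,0,0],[0.6,-3.4,0.5],50],[[0,0,0],[0.65,-3.69,0.74],50],[[0,0,0],[0.65,-3.69,0.74],50],[[0,0,0],[0.65,-3.69,0.74],50],[[0,0,0],[0.65,-3.69,0.74],50]]'
python3 - <<'E'
from h import *
st(); w=W()
print([(np.round(d["xyz"],1).tolist(),round(d["confidence"],2)) for d in tip_of("wrist","swing_knob")[:2]])
r=regions_of("wrist","swing_knob")
b=w.top((461,-344),204,60,400)
cv2.imwrite("pics/g.png",np.hstack([b,cv2.copyMakeBorder(cv2.resize(w.im,(400,300)),0,100,0,0,0)])[:,:,::-1])
go([461.2,-344.4,249],np.radians(187.27))
E
```

```text
t: 15.7
eef_pos: [462.1, -341.8, 321.1]
tcp_rot: [3.141, 0.002, -3.01]
force: [1.2, -0.2, -0.5]
finger_gap: 50.0
grasp_force: 0.0
{'t': 15.7, 'joints': [1.129, 0.799, -1.083, 1.678, 0.766, 1.148, 1.537], 'eef_pos': [462.139, -341.782, 321.113], 'tcp_rot': [3.141, 0.002, -3.01], 'force': [1.226, -0.236, -0.492], 'finger_gap': 49.96, 'grasp_force': 0.0}
[([461.6, -343.3, 186.1], 0.68)]
turn [-0.008  0.013  0.037] shift [ 0.017 -0.028  1.438]
```

View pics/g.png

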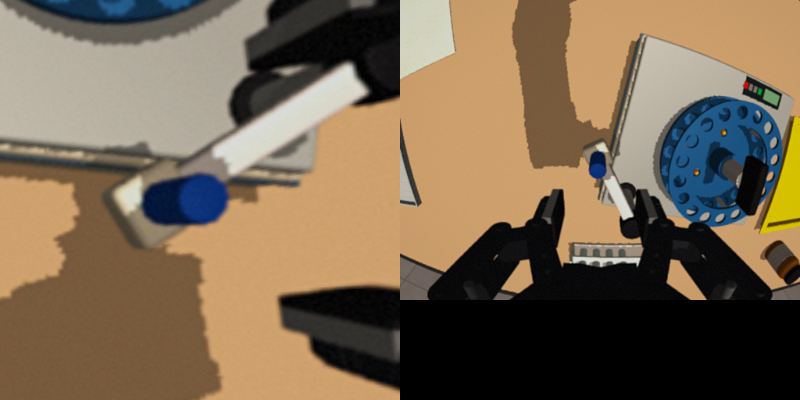

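The rectified view shows the knob's top at about (205,199), i.e. (462.5,-344), which is between the fingers. I'll descend around it.

```bash
python3 -m handwheel '[[[0,0,0],[0.01,-0.02,0.5],50],[[0,0,0],[0.01,-0.02,1],50],[[0,0,0],[0.01,-0.02,1.3],50],[[0,0,0],[0.01,-0.02,1.42],50],[[0,0,0],[0.01,-0.02,1.42],50],[[0,0,0],[0.01,-0.02,1.42],24],[[0,0,0],[0.01,-0.02,1.42],24],[[0,0,0],[0.01,-0.02,1.42],24],[[0,0,0],[0.01,-0.02,1.42],24]]' 20
python3 - <<'E'
from h import *
st()
s,p,R=pose(); pv=np.array([547.5,-289.])
for a in (212.5,202,192,182,172,162,154,149,146,143):
    k=pv+101*np.array([np.cos(np.radians(a)),np.sin(np.radians(a))])
    print(a,np.round(k,1),np.round(R.inv().apply([k[0]-p[0],k[1]-p[1],0])/50,2))
E
```

```text
t: 16.75
eef_pos: [460.9, -345.5, 249.4]
tcp_rot: [-3.141, 0.001, -3.014]
force: [0.2, -0.3, 0.2]
finger_gap: 24.0
grasp_force: 0.0
{'t': 16.75, 'joints': [1.102, 0.882, -1.015, 1.75, 0.871, 1.03, 1.456], 'eef_pos': [460.909, -345.462, 249.408], 'tcp_rot': [-3.141, 0.001, -3.014], 'force': [0.243, -0.263, 0.221], 'finger_gap': 23.986, 'grasp_force': 0.0}
212.5 [ 462.3 -343.3] [-0.03  0.04 -0.  ]
202 [ 453.9 -326.8] [ 0.09  0.39 -0.  ]
192 [ 448.7 -310. ] [ 0.15  0.73 -0.  ]
182 [ 446.6 -292.5] [ 0.15  1.09 -0.  ]
172 [ 447.5 -274.9] [ 0.09  1.43 -0.  ]
162 [ 451.4 -257.8] [-0.03  1.76 -0.  ]
154 [ 456.7 -244.7] [-0.17  2.01 -0.  ]
149 [ 460.9 -237. ] [-0.28  2.15 -0.  ]
146 [ 463.8 -232.5] [-0.34  2.23 -0.  ]
143 [ 466.8 -228.2] [-0.42  2.31 -0.  ]
```

```bash
python3 -m handwheel '[[[0,0,0],[0.03,0.15,0],24],[[0,0,0],[0.09,0.39,0],24],[[0,0,0],[0.15,0.73,0],24],[[0,0,0],[0.15,1.09,0],24],[[0,0,0],[0.09,1.43,0],24],[[0,0,0],[-0.03,1.76,0],24],[[0,0,0],[-0.15,1.95,0],24],[[0,0,0],[-0.2,2.05,0],24],[[0,0,0],[-0.24,2.1,0],24],[[0,0,0],[-0.24,2.1,0],24]]'
python3 - <<'E'
from h import *
st()
for c in("scene","side"):
    cams.capture(c)
    for q in("carousel","swing_knob"): print(c,q,[(np.round(d["xyz"],1).tolist(),round(d["confidence"],2)) for d in tip_of(c,q)[:1]])
E
```

```text
t: 17.75
eef_pos: [459.6, -239.7, 248.9]
tcp_rot: [3.142, 0.0, -3.014]
force: [-0.2, 0.7, 0.1]
finger_gap: 24.2
grasp_force: 0.0
{'t': 17.75, 'joints': [0.967, 0.818, -1.014, 1.92, 0.882, 0.932, 1.206], 'eef_pos': [459.591, -239.663, 248.911], 'tcp_rot': [3.142, 0.0, -3.014], 'force': [-0.238, 0.661, 0.087], 'finger_gap': 24.238, 'grasp_force': 0.0}
scene carousel [([468.0, -158.4, 86.5], 0.96)]
scene swing_knob [([457.6, -243.4, 188.1], 0.87)]
side carousel [([467.6, -155.5, 82.7], 0.8)]
side swing_knob [([461.5, -239.1, 188.1], 0.71)]
```

Not at the stop yet. I'll nudge further along the arc in small steps, watching the force.

```bash
python3 -m handwheel '[[[0,0,0],[-0.02,0.04,0],24],[[0,0,0],[-0.04,0.08,0],24],[[0,0,0],[-0.06,0.12,0],24],[[0,0,0],[-0.06,0.12,0],24]]'; python3 -m handwheel '[[[0,0,0],[-0.02,0.03,0],24],[[0,0,0],[-0.04,0.06,0],24],[[0,0,0],[-0.04,0.06,0],24]]'
```

```text
t: 18.45
eef_pos: [461.8, -232.9, 249.0]
tcp_rot: [3.142, 0.001, -3.014]
force: [-0.8, -0.5, 0.7]
finger_gap: 24.0
grasp_force: 0.0
t: 18.75
eef_pos: [462.1, -232.3, 248.8]
tcp_rot: [-3.137, -0.003, -3.016]
force: [-2.8, -6.0, 2.7]
finger_gap: 24.2
grasp_force: 2.8
```

The 6 N reaction (friction is under 1 N) at knob ≈(461,-236.3) matches the predicted stop. I'll back off to centre, open, rise and check.

```bash
python3 -m handwheel '[[[0,0,0],[0.02,-0.1,0],24],[[0,0,0],[0.02,-0.12,0],40],[[0,0,0],[0.02,-0.12,0],40],[[0,0,0],[0.02,-0.12,0],40],[[0,0,0],[0.02,-0.12,-0.4],40],[[0,0,0],[0.02,-0.12,-1.2],40],[[0,0,0],[0.02,-0.12,-2],40],[[0,0,0],[0.02,-0.12,-2.4],40],[[0,0,0],[0.02,-0.12,-2.4],40],[[0,0,0],[0.02,-0.12,-2.4],40],[[0,0,0],[0.02,-0.12,-2.4],40]]'
python3 - <<'E'
from h import *
st()
for c in("scene","side","wrist"):
    cams.capture(c)
    for q in("carousel","swing_knob","swing_pivot"): print(c,q,[(np.round(d["xyz"],1).tolist(),round(d["confidence"],2)) for d in tip_of(c,q)[:1]])
w=W(); b=w.top((470,-197),204,90,400)
cv2.imwrite("pics/i.png",np.hstack([b,cv2.copyMakeBorder(cv2.resize(w.im,(400,300)),0,100,0,0,0)])[:,:,::-1])
E
```

```text
t: 19.85
eef_pos: [462.1, -236.3, 367.6]
tcp_rot: [3.141, -0.002, -3.014]
force: [-0.4, 0.0, -0.0]
finger_gap: 40.1
grasp_force: 0.0
{'t': 19.85, 'joints': [1.035, 0.678, -1.141, 1.771, 0.675, 1.149, 1.377], 'eef_pos': [462.12, -236.251, 367.555], 'tcp_rot': [3.141, -0.002, -3.014], 'force': [-0.392, 0.019, -0.037], 'finger_gap': 40.057, 'grasp_force': 0.0}
scene carousel []
scene swing_knob []
scene swing_pivot [([546.1, -285.8, 159.2], 0.82)]
side carousel [([465.0, -156.2, 85.1], 0.56)]
side swing_knob [([463.0, -234.7, 191.8], 0.56)]
side swing_pivot [([549.1, -288.6, 152.9], 0.8)]
wrist carousel [([467.8, -156.0, 84.4], 0.79)]
wrist swing_knob [([460.4, -231.8, 187.6], 0.7)]
wrist swing_pivot [([546.6, -293.4, 158.4], 0.94)]
```

View pics/i.png

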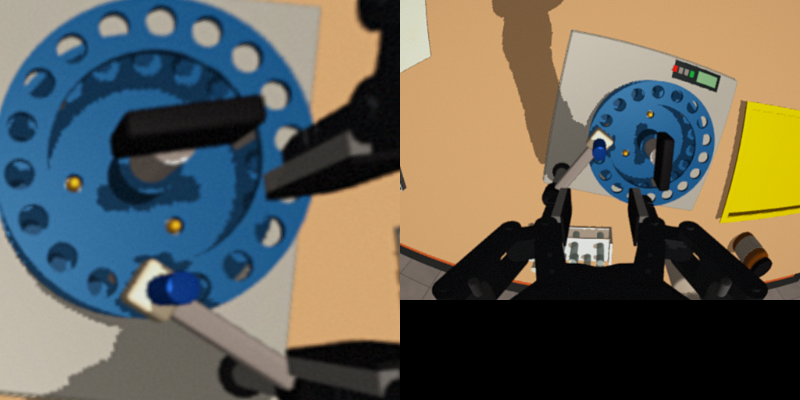

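The picture shows the arm's end block over the tube ring. The knob's top is at about (185,288), i.e. (463.4,-236.9), which is 80 mm from the spindle axis as required. The pins are still in the holes and the gripper is clear, so I'll hand in.

```bash
python3 -c "
from workcell import bot
print(bot.close_job())"
```

```text
the job is handed in; nothing more can be done
None
```

The carousel is seated home on the turntable and released, the dispensing arm is swung in to its stop, and the job was handed in at about 20 s of robot time; the verdict was not shown to me.

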